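# Set a plunge router's depth stop to its highest turret step

### The arm

A 6-joint arm with a two-finger parallel gripper is mounted at the origin on the work surface; the furniture and walls round the work are solid. World frame = base frame: x ahead of the robot, y to its left, z up, the work surface at z = 0. Lengths are in mm, angles in rad, forces in N, time in s.
With the tool pointing down it reaches from about 350 to 925 mm from the base axis. Payload 6.4 kg.
Tool frame: the origin (TCP) lies at the very end of the fingers, on their centre line; the grasp point (between the pads) lies behind it (r.grip_depth is the z of the grasp point in the tool frame, in mm); z points along the fingers, y is the line along which they close (so a half turn about z gives the same grasp; the last joint's range is limited). The gripper opens to 85 mm and grips with 20 to 120 N. Pads are 22 mm wide; open, the fingers measure 114 mm over their backs; the gripper's body (76 mm by 85 mm) begins 54 mm behind the grasp point. The pads swing forward as they close: fully open they stand 13 mm farther back than shut.
Start: joints at [1.084, 0.245, 1.558, -0, 1.339, -0.174], TCP at [200.018, 618.471, 231.29] pointing down, gripper open.
Joint ranges: [-3.13, 3.13], [-1.02, 2.26], [0.13, 2.54], [-0.95, 4.09], [0.21, 2.88], [-2.74, 2.74]. Speed limits (rad/s): [2.57, 2.57, 3.14, 3.14, 3.14, 3.14].

### API

Orientations are given as a unit quaternion [x, y, z, w].
In Python, from station import telemetry, imaging, order, r gives the robot as it stands.
- The arm moves only by the tool arm_command, never from a script. Its argument "targets" is one flat list of numbers, 6 for each row, row after row: the shift along the tool's x, y, z in m, then the turn, a rotation vector about the tool's x, y, z in degrees. A call has 1 to 20 rows; each row is the pose to reach, as a shift and turn from the pose commanded when the call began, along the tool's axes at that moment; what a row does not reach only later rows make up. A row lasts 1/8 s, in which the tool goes at most 62.5 mm and 10.7 degrees, less where a joint would pass 70% of its speed; a pose out of reach is approached as far as the arm can. A call with a gripper value outside its range is refused whole. "jaw" is the closure, from -1 (fully open) to 1 (shut), so that 0 is half open, set as the call begins (left out, the last holds). The fingers move at their own pace and stop on an object; "force" is the grip in N (left out, the last holds). Time passes only in rows, so rows that repeat a pose let the fingers close. It gives the time, the measured TCP pose, the force, the opening and the grip force at its end, in the units of the state.
- telemetry.get_state(): the state, without advancing time (a new reading comes with each control period).
- imaging.grab_frame(name): name is "scene" or "top" or "wrist"; returns a dict with "image" (480x640x3 uint8, blue, green, red), "vertical_fov" (degrees; the focal length in pixels is half the picture's height over the tangent of half this angle, whatever the lens; pixels are square), "cx", "cy" (the principal point, pixels), "cam_to_world" (4x4, takes a point from camera to world coordinates). Camera axes: x right, y down, z forward; pixel columns grow to the right and rows downward; lengths in mm; the calibration is good to about 2 mm. A picture is of the moment at which its call begins. There is no depth.
- order.finish_job(): hands the job in; it is judged then, once.
The state is a dict: "time": time; "joints": joint angles; "joint_velocities": joint speeds; "joint_torque": joint torques, N m; "tool_pos": TCP position; "tool_rot": TCP orientation; "ft_force": force on the tool from outside, world axes, zero at the start; "moment": the same for the moment, N m; "width": finger opening in mm; "grasp_force": force on a finger pad.
Only numpy, scipy, OpenCV 4.12 (cv2) and the standard library are available. Lean on these libraries where they do the work, as an engineer would, in place of code of your own. Each camera call takes 0.05 s, during which the arm holds its last target. There are 200 camera calls.

### The job

The plunge base of a router stands on the slab with its motor taken out. Set its depth stop for the shallowest pass: with a fingertip on the knurled edge of the turret, turn it, either way round, until it clicks in with its highest step under the depth rod; then push the rod down from above with a fingertip until it rests on that step. This is fingertip work, all gentle touching and pushing: pinch, lift or carry nothing, do not pull the rod up, do not push it down before the highest step is under it, do not tip the base or shove it about, and leave the things lying round it alone.

Things in the scene. Friction and masses are not known exactly. Their poses are not given: they have to be found in the camera images.
- router: Router plunge base, grey and aluminium, 2.6 kg, standing loose: slides at 11 to 17 N of sideways push. Foot 150 mm across, 13 mm thick. Origin: centre of the foot's underside, on the slab. z is up; -x is its front, which looks roughly at the robot, with turret (axis at x -92 mm, y 0) and rod (x -78 mm, y 0); y runs along the line of its two black grips. The slab in front of the turret is bare.
- ring_top (a point): Centre of the open motor clamp ring's top, 82 mm over the slab, above the router's origin. Ring 106 mm across outside. Beside it at 66 mm to either side stand the two column housings (34 mm across, tops 108 mm over the slab); each carries a black grip, 39 mm across, out to 133 mm from the centre, 74 mm up.
- turret (a joint): Turret angle (rad), growing counterclockwise from above. A spring detent holds it at 0 (or whole turns: highest step under the rod) and every 1.257 rad (72 degrees, 30 mm along its edge). It starts in one of the other four. Leaving a detent takes about 2 N along the edge; just past half way (15 mm) it snaps on into the next by itself. It turns endlessly both ways while the rod is clear above the steps.
- turret_axis (a point): Point on the turret's upright axis at mid height of its knurled band, 21 mm over the slab. The turret is a dark steel disc, 48 mm across over the straight knurl; the knurled band is 14 to 28 mm over the slab. At its front it overhangs the foot's narrow tongue below it by 6 mm, so a fingertip can lie against the knurl from the front.
- high_step (a point): Centre of the top of the turret's highest step, 48 mm over the slab, 14 mm from the turret's axis; goes round with it. The steps are five steel stop screws, 10 mm across, standing on the turret 72 degrees apart like a spiral stair: tops 48, 32, 36, 40, 44 mm over the slab, in this order counterclockwise from above.
- rod (a joint): How far (m) the depth rod is pushed down. 0.016: its tip just rests on the highest step; it starts between 0 and 0.010, so its tip is 16 to 6 mm above that step. Negative: pulled up above its highest start. A friction brake of about 2.5 N holds it wherever it is left.
- rod_tip (a point): Centre of the lower end of the depth rod: an upright steel rod, 8 mm across and 45 mm long with its cap, sliding in a boss in front of the clamp ring (boss 66 to 80 mm over the slab). It stands over the rear side of the turret, 14 mm behind the turret's axis.
- rod_top (a point): Centre of the top of the rod's black push cap, 13 mm across, 45 mm above the tip: 99 to 109 mm over the slab at the start, 93 mm when seated on the highest step.
- screwdriver_2: Screwdriver with a green handle, 223 mm long, lying beside the base. Loose; leave alone. Origin: its middle, on the slab.
- wedge_1: Dark wooden wedge, 28 x 100 x 22 mm, lying to the right of the turret. Loose; leave alone. Origin: middle of its underside.
- wedge_2: The same kind of wedge, lying to the left of the turret. Loose; leave alone. Origin: middle of its underside.
- tape_measure: Yellow tape measure, 37 x 77 x 62 mm, standing behind the base. Loose; leave alone. Origin: middle of its underside.
- sanding_block_1: Grey sanding block, 60 x 103 x 34 mm, behind the base. Loose; leave alone. Origin: middle of its underside.
- f_clamp_2: Tall upright F clamp, fixed, to the left beyond the board on edge; keep the arm clear of it. Its bar stands 0.57 m above the slab, 34 mm to the side of its origin; red arm and handle reach about 50 mm round the origin. The board on edge that it holds, 52 mm thick, its top 88 mm over the slab, runs from it across the slab to the robot's right; the router base stands beyond it.

How it is judged:
By the outcome, as a careful person would: the job done as asked, in the order asked, and still so for the second after the job is handed in, with the robot touching nothing.
It also fails if it takes over 51 s, if anything falls off the work surface, if the arm or the gripper's body presses on something with over 40 N, if the wrist force passes 120 N, or if a joint passes its speed limit or range.

## Working session

There is one attempt and no reset: what is moved stays moved. The work goes in short steps, Python scripts to look and compute and a tool call to move; the robot and the scene stay as the last step left them, time stands still between calls to the robot, and variables do not carry over. Pictures are saved under pics/ and viewed, at most 10 in all, crops included, and the job is handed in when it is done.

Besides the shell and the picture viewer there is one more tool, called after "Request:" as name(argument=value, ...) on one line, values as JSON. arm_command: Moves the arm, as the interface text tells. Its arguments: {"type":"object","properties":{"targets":{"type":"array"},"jaw":{"type":"number"},"force":{"type":"number"}},"required":["targets"]}

```bash
ls; mkdir -p pics
cat > h.py <<'E'
import numpy as np, cv2
from station import telemetry, imaging, order, r
from scipy.spatial.transform import Rotation as R
def grab(n,f):
    d=imaging.grab_frame(n); cv2.imwrite(f'pics/{f}.png',d['image'])
    np.savez(f'pics/{f}.npz',**{k:np.array(v) for k,v in d.items()}); return d
def load(f): return dict(np.load(f'pics/{f}.npz'))
def ray(d,u,v):
    f=240/np.tan(np.radians(float(d['vertical_fov']))/2); M=np.array(d['cam_to_world'])
    w=M[:3,:3]@np.array([(u-d['cx'])/f,(v-d['cy'])/f,1.]); return M[:3,3],w/np.linalg.norm(w)
def onz(d,u,v,z):
    o,w=ray(d,u,v); return o+w*(z-o[2])/w[2]
def tri(a,b):
    A=np.zeros((3,3));B=np.zeros(3)
    for o,w in (a,b):
        P=np.eye(3)-np.outer(w,w);A+=P;B+=P@o
    x=np.linalg.solve(A,B); return x,[np.linalg.norm(np.cross(x-o,w)) for o,w in (a,b)]
def proj(d,p):
    f=240/np.tan(np.radians(float(d['vertical_fov']))/2);M=np.linalg.inv(d['cam_to_world']);c=M[:3,:3]@np.array(p)+M[:3,3]
    return d['cx']+f*c[0]/c[2],d['cy']+f*c[1]/c[2]
E
python3 - <<'E'
from h import *
for n in ('scene','top','wrist'):
    d=grab(n,n+'0'); print(n,d['vertical_fov'],np.round(d['cam_to_world'],2).tolist())
print(telemetry.get_state(),r.grip_depth)
E
```

```text
pics
scene 46.84929026542702 [[-0.88, -0.36, 0.3, 199.48], [-0.47, 0.68, -0.56, 377.98], [-0.0, -0.64, -0.77, 873.72], [0.0, 0.0, 0.0, 1.0]]
top 42.25720488871671 [[0.01, -0.99, 0.16, 334.52], [-1.0, -0.02, -0.01, -204.13], [0.01, -0.16, -0.99, 1298.08], [0.0, 0.0, 0.0, 1.0]]
wrist 67.79048883598033 [[0.31, 0.91, 0.28, 129.33], [0.95, -0.29, -0.09, 640.41], [-0.0, 0.29, -0.96, 372.13], [0.0, 0.0, 0.0, 1.0]]
{'time': 0.15, 'joints': array([ 1.08393623e+00,  2.45644980e-01,  1.55875299e+00,  3.69160034e-06,
        1.33868320e+00, -1.74121184e-01]), 'joint_velocities': array([ 0.00046088, -0.00216587, -0.00331936, -0.00030672,  0.00229055,
       -0.00060494]), 'joint_torque': array([-8.16263509e-04, -4.29990041e+01, -3.26549828e+01, -1.76384056e-04,
        3.54069402e-03,  1.29339338e-05]), 'tool_pos': array([199.78513898, 618.08341205, 230.42879151]), 'tool_rot': array([ 1.55733372e-01,  9.87798847e-01, -7.03401339e-04, -2.43216861e-04]), 'ft_force': array([-0.01100392, -0.57286662,  0.98869286]), 'moment': array([ 0.01249419, -0.00575445, -0.01194162]), 'grasp_force': 0.0, 'width': 85.70730750955774} -18.700000000000003
```

View pics/scene0.png

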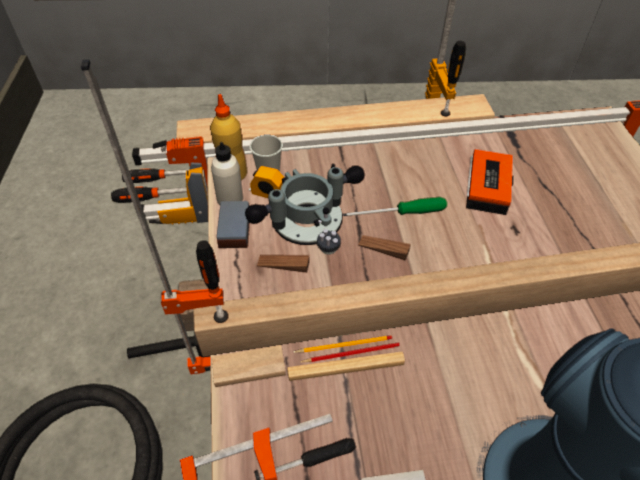

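View pics/top0.png

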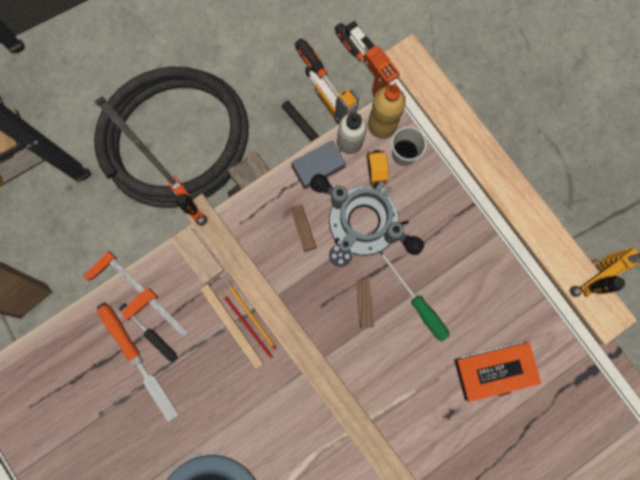

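The scene view shows the base with its ring at (307,195) and turret at (328,240); wedges are at (284,262) and (385,246). In the top view the turret is at (340,256) and the ring at (364,213).

Run:
```python
from h import *
s,t=load('scene0'),load('top0')
print('turret',tri(ray(s,328,240),ray(t,340,256)))
print('turret z35',onz(s,328,240,35),onz(t,340,256,35))
print('ring z82',onz(s,307,187,82),onz(t,364,213,82))
for n,p in dict(w1a=(359,280),w1b=(366,327),w2a=(296,208),w2b=(309,248)).items(): print(n,onz(t,*p,20))
for n,p in dict(clampbase=(195,212),bar=(100,100),b1=(205,200),b2=(395,478),gripA=(322,183),gripB=(413,244),).items(): print(n,onz(t,*p,80))
a=cv2.resize(s['image'][150:290,220:420],None,fx=4,fy=4,interpolation=2)
b=cv2.resize(t['image'][170:330,280:440],None,fx=3.5,fy=3.5,interpolation=2)
cv2.imwrite('pics/c1.png',a)
cam=np.linalg.inv(R.from_quat([0.15573,.9878,-.0007,-.00024]).as_matrix())@(load('wrist0')['cam_to_world'][:3,3]-[199.785,618.08,230.43]);print(cam)
```

```text
turret (array([ 509.59558525, -249.49910421,   25.35533746]), [np.float64(1.169815658385995), np.float64(1.1698156583860098)])
turret z35 [ 507.21148687 -242.1091314    35.        ] [ 507.15453275 -249.50897927   35.        ]
ring z82 [ 591.05224941 -309.97311453   82.        ] [ 588.19382316 -294.92688594   82.        ]
w1a [ 459.81807435 -289.78737689   20.        ]
w1b [ 363.82902681 -304.58272598   20.        ]
w2a [ 609.52015859 -156.5588106    20.        ]
w2b [ 524.98381914 -185.37907106   20.        ]
clampbase [585.15470261  42.75094527  80.        ]
bar [816.60018825 248.43940189  80.        ]
b1 [610.00791819  23.87755089  80.        ]
b2 [  82.54604646 -355.25451897   80.        ]
gripA [ 648.94050277 -210.10986197   80.        ]
gripB [ 527.34508041 -392.75078553   80.        ]
[  73.9411852    -0.63463848 -141.67924017]
```

View pics/c1.png

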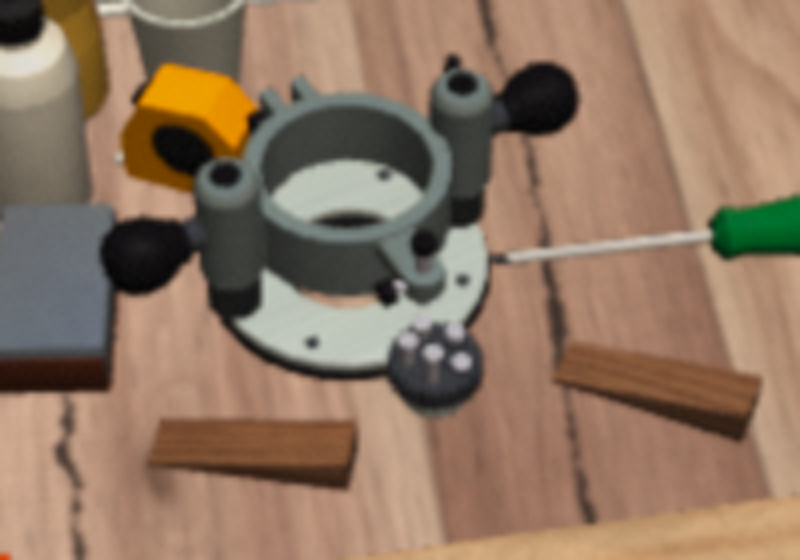

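The close-up shows the turret with five screws around crop (433,345), and the rod cap at (427,243). Next I'll bring the wrist camera to the turret's front.

```bash
cat >> h.py <<'E'
def plan(wps,x_dir=None,step=55):
    """world waypoints -> tool-frame shifts (m), and turn about tool z (deg)"""
    s=telemetry.get_state(); Q=R.from_quat(s['tool_rot']).as_matrix(); p=s['tool_pos']
    for w in wps: print(np.round(Q.T@(np.array(w)-p)/1000,3))
    if x_dir is not None:
        a=Q.T@np.array([*x_dir,0]); print('turn z',np.degrees(np.arctan2(a[1],a[0])))
    print('rotvec to vertical etc',Q.round(3).tolist())
E
python3 - <<'E'
from h import *
plan([(300,400,250),(390,200,250),(420,0,240),(450,-150,200),(462,-217,150)],(-.83,.555))
E
```

```text
[-0.162 -0.177 -0.019]
[-0.31  -0.339 -0.019]
[-0.4   -0.52  -0.009]
[-0.474 -0.654  0.031]
[-0.506 -0.714  0.081]
turn z 15.850969829547948
rotvec to vertical etc [[-0.951, 0.308, -0.001], [0.308, 0.951, -0.001], [0.0, -0.001, -1.0]]
```

Request:
arm_command(targets=[-0.04, -0.044, -0.005, 0, 0, 0, -0.08, -0.088, -0.01, 0, 0, 0, -0.12, -0.132, -0.015, 0, 0, 2, -0.162, -0.177, -0.019, 0, 0, 4, -0.2, -0.217, -0.019, 0, 0, 6, -0.237, -0.258, -0.019, 0, 0, 8, -0.273, -0.298, -0.019, 0, 0, 10, -0.31, -0.339, -0.019, 0, 0, 12, -0.333, -0.384, -0.017, 0, 0, 14, -0.355, -0.43, -0.015, 0, 0, 15.9, -0.378, -0.475, -0.012, 0, 0, 15.9, -0.4, -0.52, -0.009, 0, 0, 15.9, -0.425, -0.565, 0.004, 0, 0, 15.9, -0.45, -0.61, 0.018, 0, 0, 15.9, -0.474, -0.654, 0.031, 0, 0, 15.9, -0.49, -0.684, 0.055, 0, 0, 15.9, -0.506, -0.714, 0.081, 0, 0, 15.9, -0.506, -0.714, 0.081, 0, 0, 15.9, -0.506, -0.714, 0.081, 0, 0, 15.9, -0.506, -0.714, 0.081, 0, 0, 15.9], jaw=1)

```text
time: 2.65
tool_pos: [462.2, -216.0, 151.3]
tool_rot: [0.29, 0.957, -0.0, 0.001]
ft_force: [0.1, 0.4, 0.4]
width: -0.4
grasp_force: 0.0
```

Run:
```python
from h import *
d=grab('wrist','w1'); s=telemetry.get_state(); print(s['time'],s['tool_pos'],s['tool_rot'],s['ft_force'],s['width'])
print('expect turret',proj(d,(512,-250,30)),'rod top',proj(d,(523,-258,104)))
```

```text
2.7 [ 462.19909189 -216.0097347   151.31763823] [ 2.90291694e-01  9.56937791e-01 -2.97608986e-04  8.41265292e-04] [ 0.08947719 -0.0259959   0.94008246] 0.09768726448081566
expect turret (np.float64(323.7703050406458), np.float64(306.64703429662563)) rod top (np.float64(322.8380871667836), np.float64(380.6111662521245))
```

View pics/w1.png

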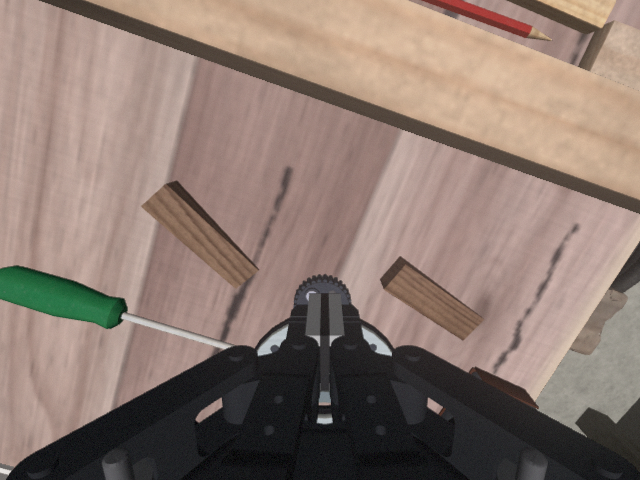

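The view shows the turret at (322,290), hidden behind the closed fingers. I'll move the tool back over the rod so both lie clear of the fingers, then take two views for parallax.

Request:
arm_command(targets=[-0.045, -0.02, 0, 0, 0, 0, -0.085, -0.03, 0, 0, 0, 0, -0.085, -0.03, 0, 0, 0, 0, -0.085, -0.03, 0, 0, 0, 0])

```text
time: 3.2
tool_pos: [515.5, -287.9, 150.4]
tool_rot: [0.291, 0.957, 0.0, -0.0]
ft_force: [-0.0, 0.1, -0.4]
width: 0.2
grasp_force: 0.0
```

Run:
```python
from h import *
d=grab('wrist','w2'); s=telemetry.get_state(); print(s['time'],s['tool_pos'],s['ft_force'])
```

```text
3.25 [ 515.31207804 -287.7213333   150.4058898 ] [-0.44698748 -0.2915639  -0.35219712]
```

Request:
arm_command(targets=[0, 0.03, 0, 0, 0, 0, 0, 0.06, 0, 0, 0, 0, 0, 0.06, 0, 0, 0, 0, 0, 0.06, 0, 0, 0, 0])

```text
time: 3.75
tool_pos: [548.5, -238.7, 150.5]
tool_rot: [0.291, 0.957, -0.0, -0.0]
ft_force: [-0.6, -0.1, -0.0]
width: 0.0
grasp_force: 0.0
```

Run:
```python
from h import *
d=grab('wrist','w3'); s=telemetry.get_state(); print(s['time'],s['tool_pos'],s['ft_force'])
L=[]
for n in ('w2','w3'):
    d=load(n); u,v=map(int,proj(d,(514,-252,45))); print(n,u,v)
    L.append(cv2.resize(d['image'][v-60:v+60,u-65:u+65],None,fx=3,fy=3,interpolation=2)); print('crop origin',u-65,v-60)
cv2.imwrite('pics/c2.png',np.hstack(L))
```

```text
3.8 [ 548.50470087 -239.15365378  150.42891539] [-0.25487837 -0.34043266 -0.10976133]
w2 365 212
crop origin 300 152
w3 281 212
crop origin 216 152
```

View pics/c2.png

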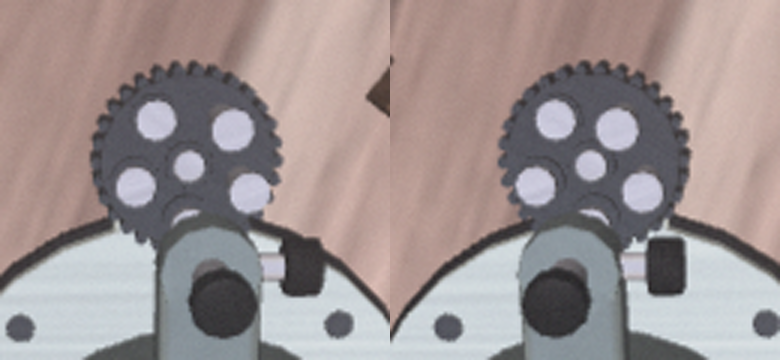

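The two crops clearly show the turret: centre screw (189,165)/(591,165), steps A (157,120), B (233,130), C (136,187), D (251,192) and E half hidden under the boss. The rod cap is at (223,303)/(557,303). Next I triangulate.

Run:
```python
from h import *
a,b=load('w2'),load('w3')
def cents(d,o):
    im=d['image'][o[1]:o[1]+75,o[0]:o[0]+130]; g=cv2.cvtColor(im,cv2.COLOR_BGR2GRAY)
    big=cv2.resize(im,None,fx=4,fy=4,interpolation=2)
    m=((big.min(2)>150)).astype('uint8')
    n,_,st,c=cv2.connectedComponentsWithStats(m)
    return [(o[0]+(c[i][0]+.5)/4-.5,o[1]+(c[i][1]+.5)/4-.5,st[i][4]) for i in range(1,n) if 200<st[i][4]<3000 and st[i][2]/st[i][3]<1.5 and st[i][2]/st[i][3]>.67]
A,B=cents(a,(300,152)),cents(b,(216,152))
exp=dict(A=((157,120),(556,119)),B=((233,130),(617,129)),C=((136,187),(536,186)),D=((251,192),(643,192)),ctr=((189,165),(591,165)))
P={}
for k,(p,q) in exp.items():
    p0=(p[0]/3+300,p[1]/3+152);q0=((q[0]-390)/3+216,q[1]/3+152)
    p1=min(A,key=lambda c:np.hypot(c[0]-p0[0],c[1]-p0[1]));q1=min(B,key=lambda c:np.hypot(c[0]-q0[0],c[1]-q0[1]))
    x,e=tri(ray(a,*p1[:2]),ray(b,*q1[:2])); P[k]=x; print(k,np.round(p0,1),np.round(p1,1),np.round(q0,1),np.round(q1,1),x.round(1),round(e[0],2))
x,e=tri(ray(a,223/3+300,303/3+152),ray(b,167/3+216,303/3+152)); print('cap',x.round(1),e[0]); 
print('ctr->cap', x-P['ctr'])
for k in 'ABCD': v=P[k]-P['ctr']; print(k,np.degrees(np.arctan2(v[1],v[0])).round(1),np.hypot(*v[:2]).round(1))
v=x-P['ctr'];print('rod dir',np.degrees(np.arctan2(v[1],v[0])),np.hypot(*v[:2]))
```

```text
A [352.3 192. ] [ 351.6  191.7 2091. ] [271.3 191.7] [ 270.6  191.6 2092. ] [ 498.3 -252.6   31.1] 0.01
B [377.7 195.3] [ 377.2  195.  2365. ] [291.7 195. ] [ 291.2  194.8 2369. ] [ 507.3 -238.8   47.1] 0.0
C [345.3 214.3] [ 344.8  213.9 2056. ] [264.7 214. ] [ 264.1  213.7 2044. ] [ 508.6 -265.4   35.2] 0.01
D [383.7 216. ] [ 377.2  195.  2365. ] [300.3 216. ] [ 299.7  215.7 2184. ] [ 516.2 -240.9   40.3] 7.68
ctr [363. 207.] [ 362.6  207.  1213. ] [283. 207.] [ 282.5  206.8 1221. ] [ 512.2 -251.9   31.9] 0.0
cap [ 524.4 -259.4   96.7] 0.05854207754163752
ctr->cap [12.13286839 -7.51675198 64.78349228]
A -176.9 13.9
B 110.8 13.9
C -105.1 14.0
D 69.9 11.6
rod dir -31.77971642886713 14.272633105881289
```

Step B is the highest at 47 mm, 143° counterclockwise of the rod, so the turret needs two clicks clockwise. From the front, that means the fingertip moves toward the router's +y. I'll tilt the tool 15° outward so the gripper body clears the rod.

```bash
cat >> h.py <<'E'
C=np.array([512.2,-251.9]); FR=148.2
def pose(rad,ang,z,tilt=15):
    a=np.radians(FR+ang);p=np.radians(tilt);u=np.array([np.cos(a),np.sin(a),0]);k=np.array([0,0,1.])
    x=np.cos(p)*u-np.sin(p)*k; zz=-np.sin(p)*u-np.cos(p)*k
    T=np.eye(4);T[:3,:3]=np.c_[x,np.cross(zz,x),zz];T[:3,3]=[*(C+rad*u[:2]),z];return T
def here():
    s=telemetry.get_state();T=np.eye(4);T[:3,:3]=R.from_quat(s['tool_rot']).as_matrix();T[:3,3]=s['tool_pos'];return T
def rows(T0,Ts):
    for T in Ts:
        D=np.linalg.inv(T0)@T; print(', '.join(f'{v:.4f}' for v in D[:3,3]/1000),',',', '.join(f'{v:.1f}' for v in np.degrees(R.from_matrix(D[:3,:3]).as_rotvec())))
def force(ang):
    s=telemetry.get_state();f=s['ft_force'];a=np.radians(FR+ang);u=np.array([np.cos(a),np.sin(a)])
    d=s['tool_pos'][:2]-C; print('t',s['time'],'F out',(f[:2]@u).round(2),'F along push',(f[:2]@[u[1],-u[0]]).round(2),'Fz',f[2].round(2),'r',np.hypot(*d).round(2),'ang',(np.degrees(np.arctan2(d[1],d[0]))-FR).round(2),'z',s['tool_pos'][2].round(2))
E
python3 - <<'E'
from h import *
T=here(); print('A'); rows(T,[pose(20,5,150,5),pose(55,15,140,10),pose(62,26,110),pose(60,26,70),pose(52,26,30),pose(50,26,17)])
print('B'); rows(pose(50,26,17),[pose(k,26,17) for k in (44,40,38,36,35,34)])
E
```

```text
A
0.0429, -0.0332, 0.0004 , -0.3, -5.0, -7.0
0.0756, -0.0469, 0.0104 , -1.5, -9.9, -17.0
0.0778, -0.0599, 0.0404 , -3.7, -14.7, -27.9
0.0760, -0.0590, 0.0804 , -3.7, -14.7, -27.9
0.0690, -0.0552, 0.1204 , -3.7, -14.7, -27.9
0.0672, -0.0543, 0.1334 , -3.7, -14.7, -27.9
B
-0.0058, -0.0000, 0.0016 , 0.0, 0.0, -0.0
-0.0097, 0.0000, 0.0026 , 0.0, 0.0, -0.0
-0.0116, 0.0000, 0.0031 , 0.0, 0.0, -0.0
-0.0135, -0.0000, 0.0036 , 0.0, 0.0, -0.0
-0.0145, 0.0000, 0.0039 , 0.0, 0.0, -0.0
-0.0155, 0.0000, 0.0041 , 0.0, 0.0, -0.0
```

Request:
arm_command(targets=[0.043, -0.033, 0, -0.3, -5, -7, 0.076, -0.047, 0.01, -1.5, -9.9, -17, 0.078, -0.06, 0.02, -3.7, -14.7, -27.9, 0.078, -0.06, 0.04, -3.7, -14.7, -27.9, 0.076, -0.059, 0.08, -3.7, -14.7, -27.9, 0.069, -0.055, 0.12, -3.7, -14.7, -27.9, 0.067, -0.054, 0.133, -3.7, -14.7, -27.9, 0.067, -0.054, 0.133, -3.7, -14.7, -27.9, 0.067, -0.054, 0.133, -3.7, -14.7, -27.9, 0.067, -0.054, 0.133, -3.7, -14.7, -27.9])

```text
time: 5.05
tool_pos: [464.1, -247.4, 18.9]
tool_rot: [0.05, 0.99, -0.007, 0.132]
ft_force: [0.1, -0.5, -0.1]
width: -0.1
grasp_force: 0.0
```

Run:
```python
from h import *
force(26); D=np.linalg.inv(here())@pose(50,26,17); print(D.round(3))
```

```text
t 5.05 F out -0.1 F along push -0.47 Fz -0.11 r 48.31 ang 26.43 z 18.87
[[ 1.000e+00 -1.000e-03  2.000e-03  2.123e+00]
 [ 1.000e-03  1.000e+00  1.000e-03  3.660e-01]
 [-2.000e-03 -1.000e-03  1.000e+00  1.365e+00]
 [ 0.000e+00  0.000e+00  0.000e+00  1.000e+00]]
```

Request:
arm_command(targets=[-0.006, 0, 0.0016, 0, 0, 0, -0.009, 0, 0.0024, 0, 0, 0, -0.011, 0, 0.003, 0, 0, 0, -0.011, 0, 0.003, 0, 0, 0, -0.011, 0, 0.003, 0, 0, 0])

```text
time: 5.68
tool_pos: [474.6, -247.6, 17.1]
tool_rot: [0.05, 0.99, -0.006, 0.13]
ft_force: [-0.1, -0.5, 0.7]
width: -0.2
grasp_force: 0.0
```

Run:
```python
from h import *
force(26); D=np.linalg.inv(here())@pose(37,26,17); print(D[:3,3].round(2))
```

```text
t 5.675 F out 0.06 F along push -0.52 Fz 0.65 r 37.86 ang 25.24 z 17.1
[-0.8  -0.5   0.32]
```

Request:
arm_command(targets=[-0.001, 0, 0.0003, 0, 0, 0, -0.002, 0, 0.0005, 0, 0, 0, -0.002, 0, 0.0005, 0, 0, 0])

```text
time: 6.05
tool_pos: [476.8, -247.9, 17.3]
tool_rot: [0.05, 0.99, -0.006, 0.13]
ft_force: [-0.3, 0.7, -0.1]
width: 0.1
grasp_force: 0.0
```

Request:
arm_command(targets=[-0.001, 0, 0.0003, 0, 0, 0, -0.001, 0, 0.0003, 0, 0, 0])

```text
time: 6.3
tool_pos: [477.8, -248.0, 17.2]
tool_rot: [0.05, 0.99, -0.006, 0.13]
ft_force: [0.9, -0.3, 0.1]
width: 0.5
grasp_force: 0.1
```

Request:
arm_command(targets=[-0.0005, 0, 0.0001, 0, 0, 0, -0.0005, 0, 0.0001, 0, 0, 0])

```text
time: 6.55
tool_pos: [478.1, -247.9, 17.2]
tool_rot: [0.05, 0.99, -0.006, 0.13]
ft_force: [-2.3, -0.0, 0.2]
width: -0.0
grasp_force: 0.8
```

Run:
```python
from h import *
force(26)
```

```text
t 6.55 F out 2.32 F along push -0.27 Fz 0.22 r 34.34 ang 25.18 z 17.16
```

Contact is at r = 34.4 mm, where predicted. Now I'll press lightly and start the arc in short calls.

Request:
arm_command(targets=[-0.0004, 0, 0.0001, 0, 0, 0, -0.0004, 0, 0.0001, 0, 0, 0])

```text
time: 6.8
tool_pos: [478.3, -247.9, 17.1]
tool_rot: [0.05, 0.99, -0.006, 0.13]
ft_force: [-4.3, 0.2, 0.5]
width: -0.4
grasp_force: 2.0
```

Run:
```python
from h import *
force(25)
rows(pose(34,25,17),[pose(34,25-k,17) for k in (3,6,9,12)])
```

```text
t 6.8 F out 4.29 F along push -0.33 Fz 0.55 r 34.11 ang 25.1 z 17.07
-0.0000, 0.0018, 0.0000 , 0.8, -0.0, 2.9
-0.0002, 0.0036, 0.0000 , 1.6, 0.0, 5.8
-0.0004, 0.0053, 0.0001 , 2.3, 0.0, 8.7
-0.0007, 0.0071, 0.0002 , 3.1, 0.0, 11.6
```

Request:
arm_command(targets=[0, 0.0018, 0, 0.8, 0, 2.9, -0.0002, 0.0036, 0, 1.6, 0, 5.8, -0.0002, 0.0036, 0, 1.6, 0, 5.8])

```text
time: 7.18
tool_pos: [479.0, -244.2, 17.1]
tool_rot: [0.101, 0.986, -0.013, 0.13]
ft_force: [-5.0, -0.5, 1.6]
width: -0.1
grasp_force: 2.2
```

Run:
```python
from h import *
force(19)
```

```text
t 7.175 F out 4.81 F along push -1.59 Fz 1.55 r 34.12 ang 18.84 z 17.14
```

Request:
arm_command(targets=[-0.0002, 0.0018, 0, 0.8, 0, 2.9, -0.0004, 0.0036, 0, 1.6, 0, 5.8, -0.0006, 0.0053, 0.0001, 2.3, 0, 8.7, -0.0006, 0.0053, 0.0001, 2.3, 0, 8.7])

```text
time: 7.68
tool_pos: [480.5, -238.9, 17.1]
tool_rot: [0.178, 0.975, -0.023, 0.128]
ft_force: [-4.5, 0.9, 1.9]
width: -0.0
grasp_force: 2.4
```

Run:
```python
from h import *
force(10)
```

```text
t 7.675 F out 4.52 F along push -0.84 Fz 1.87 r 34.22 ang 9.51 z 17.06
```

Request:
arm_command(targets=[-0.0002, 0.0018, 0, 0.8, 0, 2.9, -0.0004, 0.0036, 0, 1.6, 0, 5.8, -0.0006, 0.0053, 0.0001, 2.3, 0, 8.7, -0.0006, 0.0053, 0.0001, 2.3, 0, 8.7])

```text
time: 8.18
tool_pos: [482.9, -234.0, 17.0]
tool_rot: [0.254, 0.959, -0.033, 0.125]
ft_force: [-4.5, 3.0, 1.4]
width: 0.4
grasp_force: 2.6
```

Run:
```python
from h import *
force(1)
d=grab('wrist','w4');L=[]
u,v=map(int,proj(d,(514,-252,45))); print(u,v)
d2=grab('scene','s4')
cv2.imwrite('pics/c4.png',np.hstack([cv2.resize(d['image'][max(v-70,0):max(v-70,0)+120,u-70:u+70],(420,360),interpolation=2),cv2.resize(d2['image'][190:280,270:360],(360,360),interpolation=2)]))
```

```text
t 8.175 F out 5.45 F along push 0.3 Fz 1.42 r 34.27 ang 0.41 z 17.03
324 418
```

View pics/c4.png

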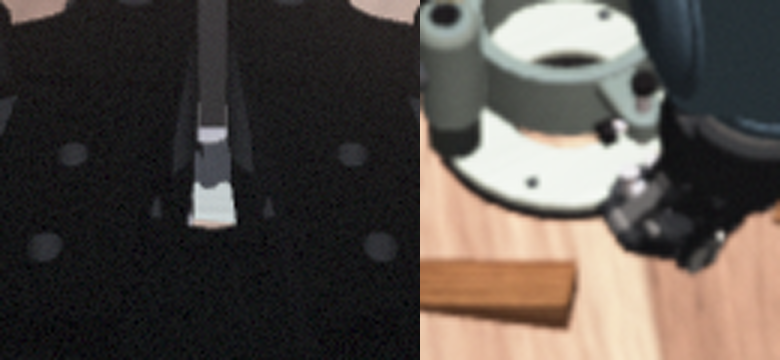

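The gripper hides the turret in both views, though the base looks unmoved. The resistance is fading as expected toward half way, so I'll continue the arc.

Request:
arm_command(targets=[-0.0001, 0.0018, 0, 0.8, 0, 2.9, -0.0003, 0.0036, 0, 1.6, 0, 5.8, -0.0005, 0.0053, 0.0001, 2.3, 0, 8.7, -0.0008, 0.0071, 0.0002, 3.1, 0, 11.6, -0.0008, 0.0071, 0.0002, 3.1, 0, 11.6])

```text
time: 8.9
tool_pos: [487.3, -228.2, 17.1]
tool_rot: [0.353, 0.927, -0.045, 0.121]
ft_force: [-2.8, 3.2, 1.1]
width: -0.0
grasp_force: 2.6
```

Run:
```python
from h import *
force(-12)
```

```text
t 8.9 F out 4.18 F along push 0.38 Fz 1.07 r 34.32 ang -11.76 z 17.05
```

Request:
arm_command(targets=[0, 0.0018, 0, 0.8, 0, 2.9, -0.0002, 0.0036, 0, 1.6, 0, 5.8, -0.0004, 0.0053, 0.0001, 2.3, 0, 8.7, -0.0007, 0.0071, 0.0002, 3.1, 0, 11.6, -0.0007, 0.0071, 0.0002, 3.1, 0, 11.6])

```text
time: 9.52
tool_pos: [492.9, -223.6, 17.2]
tool_rot: [0.448, 0.885, -0.058, 0.116]
ft_force: [-1.9, 4.5, -0.3]
width: -0.3
grasp_force: 2.5
```

Run:
```python
from h import *
force(-24)
rows(pose(34,-24,17),[pose(40,-24,17),pose(60,-24,17),pose(75,-24,60),pose(30,0,150,10),pose(-30,0,150,0)])
```

```text
t 9.525 F out 4.79 F along push 0.9 Fz -0.3 r 34.28 ang -23.86 z 17.16
0.0058, 0.0000, -0.0016 , -0.0, 0.0, -0.0
0.0251, 0.0000, -0.0067 , -0.0, 0.0, -0.0
0.0285, 0.0000, -0.0521 , -0.0, 0.0, -0.0
-0.0408, -0.0122, -0.1268 , -5.2, 4.9, -23.4
-0.0937, 0.0122, -0.1126 , -3.1, 14.8, -23.9
```

The turret now pulls the finger along, so it is past half way. I'll back off and look.

Request:
arm_command(targets=[0.006, 0, -0.0016, 0, 0, 0, 0.025, 0, -0.0067, 0, 0, 0, 0.0285, 0, -0.052, 0, 0, 0, 0.01, -0.005, -0.1, -2, 2, -8, -0.02, -0.01, -0.127, -4, 4, -16, -0.05, 0, -0.125, -5, 8, -23.5, -0.094, 0.012, -0.113, -3, 14.8, -24, -0.094, 0.012, -0.113, -3, 14.8, -24, -0.094, 0.012, -0.113, -3, 14.8, -24])

```text
time: 10.65
tool_pos: [538.7, -267.0, 150.6]
tool_rot: [0.256, 0.967, -0.001, -0.0]
ft_force: [-0.5, -0.2, 0.1]
width: 0.2
grasp_force: 0.0
```

```bash
cat >> h.py <<'E'
def look(name,ref=(514,-252,45)):
    d=grab('wrist',name);u,v=map(int,proj(d,ref));x0,y0=u-65,v-60
    cv2.imwrite(f'pics/{name}c.png',cv2.resize(d['image'][y0:y0+120,x0:x0+130],None,fx=3,fy=3,interpolation=2)); print('crop',x0,y0)
    im=d['image'][y0:y0+75,x0:x0+130];m=(cv2.resize(im,None,fx=4,fy=4,interpolation=2).min(2)>150).astype('uint8')
    n,_,st,c=cv2.connectedComponentsWithStats(m)
    for i in range(1,n):
        if 300<st[i][4]<3000 and .6<st[i][2]/st[i][3]<1.6:
            u,v=x0+(c[i][0]+.5)/4-.5,y0+(c[i][1]+.5)/4-.5; p=onz(d,u,v,32 if st[i][4]<1500 else 42); q=p[:2]-C
            print('blob',round(u,1),round(v,1),st[i][4],p.round(1),'from axis: r',np.hypot(*q).round(1),'router angle',round((np.degrees(np.arctan2(q[1],q[0]))-FR+180)%360,1))
E
python3 - <<'E'
from h import *
look('w5'); force(0)
E
```

```text
crop 260 141
blob 314.4 180.9 2252 [ 497.6 -251.9   42. ] from axis: r 14.6 router angle 212.0
blob 337.1 181.6 2177 [ 505.9 -238.5   42. ] from axis: r 14.9 router angle 147.0
blob 325.0 196.6 1268 [ 512.3 -251.8   32. ] from axis: r 0.1 router angle 84.5
blob 306.0 203.1 2233 [ 508.2 -265.    42. ] from axis: r 13.7 router angle 284.7
blob 263.6 212.9 309 [ 500.3 -297.4   32. ] from axis: r 47.0 router angle 287.2
t 10.7 F out 0.52 F along push 0.18 Fz -1.1 r 29.96 ang -177.36 z 151.16
```

View pics/w5c.png

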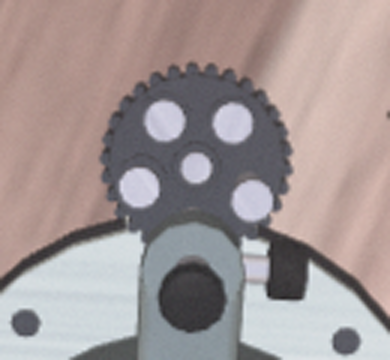

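The turret is on a detent and its centre has not moved: axis at (512.3,-251.8). The blob sizes fit one click clockwise, with the big step now at lower right (251,200). Now the second click, done the same way.

Run:
```python
from h import *
rows(here(),[pose(10,5,150,5),pose(50,15,140,10),pose(62,26,110),pose(60,26,70),pose(52,26,30),pose(50,26,17),pose(40,26,17),pose(36,26,17)])
```

```text
0.0399, -0.0007, 0.0012 , -0.2, -5.0, -2.8
0.0787, -0.0113, 0.0112 , -1.2, -10.0, -12.8
0.0867, -0.0252, 0.0412 , -3.2, -14.8, -23.7
0.0849, -0.0244, 0.0812 , -3.2, -14.8, -23.7
0.0776, -0.0211, 0.1212 , -3.2, -14.8, -23.7
0.0757, -0.0202, 0.1342 , -3.2, -14.8, -23.7
0.0666, -0.0162, 0.1342 , -3.2, -14.8, -23.7
0.0629, -0.0146, 0.1342 , -3.2, -14.8, -23.7
```

Request:
arm_command(targets=[0.04, -0.001, 0, -0.2, -5, -2.8, 0.079, -0.011, 0.011, -1.2, -10, -12.8, 0.086, -0.025, 0.03, -3.2, -14.8, -23.7, 0.086, -0.025, 0.041, -3.2, -14.8, -23.7, 0.085, -0.0244, 0.081, -3.2, -14.8, -23.7, 0.0776, -0.021, 0.121, -3.2, -14.8, -23.7, 0.0757, -0.02, 0.134, -3.2, -14.8, -23.7, 0.0757, -0.02, 0.134, -3.2, -14.8, -23.7, 0.067, -0.016, 0.134, -3.2, -14.8, -23.7, 0.064, -0.015, 0.134, -3.2, -14.8, -23.7, 0.064, -0.015, 0.134, -3.2, -14.8, -23.7, 0.064, -0.015, 0.134, -3.2, -14.8, -23.7])

```text
time: 12.2
tool_pos: [475.7, -248.4, 17.2]
tool_rot: [0.05, 0.99, -0.007, 0.13]
ft_force: [-0.1, 0.2, 0.7]
width: 0.1
grasp_force: 0.0
```

Run:
```python
from h import *
force(26); D=np.linalg.inv(here())@pose(34,26,17); print(D[:3,3].round(2),np.degrees(R.from_matrix(D[:3,:3]).as_rotvec()).round(2))
```

```text
t 12.2 F out 0.16 F along push 0.18 Fz 0.68 r 36.66 ang 26.28 z 17.25
[-2.51  0.18  0.93] [-0.   -0.03 -0.01]
```

Request:
arm_command(targets=[-0.001, 0, 0.0003, 0, 0, 0, -0.002, 0, 0.0005, 0, 0, 0, -0.002, 0, 0.0005, 0, 0, 0])

```text
time: 12.58
tool_pos: [477.6, -248.5, 17.0]
tool_rot: [0.05, 0.99, -0.006, 0.13]
ft_force: [-0.2, -0.1, -0.3]
width: -0.2
grasp_force: 0.1
```

Request:
arm_command(targets=[-0.0006, 0, 0.0002, 0, 0, 0, -0.0006, 0, 0.0002, 0, 0, 0])

```text
time: 12.82
tool_pos: [478.0, -248.5, 16.9]
tool_rot: [0.05, 0.99, -0.006, 0.13]
ft_force: [-1.6, 0.3, 1.5]
width: -0.3
grasp_force: 1.0
```

Request:
arm_command(targets=[-0.0005, 0, 0.0001, 0, 0, 0, -0.0005, 0, 0.0001, 0, 0, 0])

```text
time: 13.08
tool_pos: [478.3, -248.4, 16.8]
tool_rot: [0.05, 0.99, -0.006, 0.129]
ft_force: [-4.7, -0.5, 2.4]
width: 0.0
grasp_force: 2.5
```

Request:
arm_command(targets=[0, 0.0018, 0, 0.8, 0, 2.9, -0.0002, 0.0036, 0, 1.6, 0, 5.8, -0.0002, 0.0036, 0, 1.6, 0, 5.8])

```text
time: 13.45
tool_pos: [478.8, -244.7, 16.8]
tool_rot: [0.102, 0.986, -0.014, 0.129]
ft_force: [-5.3, -0.3, 0.7]
width: 0.1
grasp_force: 2.5
```

Run:
```python
from h import *
force(20)
```

```text
t 13.45 F out 5.1 F along push -1.33 Fz 0.74 r 34.11 ang 19.69 z 16.81
```

Request:
arm_command(targets=[-0.0002, 0.0018, 0, 0.8, 0, 2.9, -0.0004, 0.0036, 0, 1.6, 0, 5.8, -0.0006, 0.0053, 0.0001, 2.3, 0, 8.7, -0.0006, 0.0053, 0.0001, 2.3, 0, 8.7])

```text
time: 13.95
tool_pos: [480.4, -239.3, 16.7]
tool_rot: [0.179, 0.975, -0.023, 0.127]
ft_force: [-5.0, 1.0, 2.4]
width: -0.3
grasp_force: 2.7
```

Request:
arm_command(targets=[-0.0002, 0.0018, 0, 0.8, 0, 2.9, -0.0004, 0.0036, 0, 1.6, 0, 5.8, -0.0006, 0.0053, 0.0001, 2.3, 0, 8.7, -0.0006, 0.0053, 0.0001, 2.3, 0, 8.7])

```text
time: 14.45
tool_pos: [482.8, -234.3, 16.7]
tool_rot: [0.255, 0.958, -0.033, 0.125]
ft_force: [-4.8, 2.1, 1.8]
width: 0.0
grasp_force: 2.7
```

Run:
```python
from h import *
force(2)
```

```text
t 14.45 F out 5.22 F along push -0.54 Fz 1.81 r 34.26 ang 0.86 z 16.68
```

Request:
arm_command(targets=[-0.0001, 0.0018, 0, 0.8, 0, 2.9, -0.0003, 0.0036, 0, 1.6, 0, 5.8, -0.0005, 0.0053, 0.0001, 2.3, 0, 8.7, -0.0008, 0.0071, 0.0002, 3.1, 0, 11.6, -0.0008, 0.0071, 0.0002, 3.1, 0, 11.6])

```text
time: 15.08
tool_pos: [487.2, -228.4, 16.7]
tool_rot: [0.354, 0.926, -0.046, 0.12]
ft_force: [-3.2, 3.8, 2.1]
width: 0.1
grasp_force: 2.7
```

Request:
arm_command(targets=[0, 0.0018, 0, 0.8, 0, 2.9, -0.0002, 0.0036, 0, 1.6, 0, 5.8, -0.0004, 0.0053, 0.0001, 2.3, 0, 8.7, -0.0007, 0.0071, 0.0002, 3.1, 0, 11.6, -0.0007, 0.0071, 0.0002, 3.1, 0, 11.6])

```text
time: 15.7
tool_pos: [492.8, -223.6, 16.7]
tool_rot: [0.449, 0.884, -0.058, 0.115]
ft_force: [-2.0, 5.4, 2.3]
width: 0.5
grasp_force: 2.6
```

Run:
```python
from h import *
force(-24)
```

```text
t 15.7 F out 5.58 F along push 1.39 Fz 2.28 r 34.29 ang -23.71 z 16.72
```

Retreat and look from two places to check the step heights.

Request:
arm_command(targets=[0.006, 0, -0.0016, 0, 0, 0, 0.025, 0, -0.0067, 0, 0, 0, 0.0285, 0, -0.052, 0, 0, 0, 0.01, -0.005, -0.1, -2, 2, -8, -0.02, -0.01, -0.127, -4, 4, -16, -0.05, 0.01, -0.125, -5, 8, -23.5, -0.094, 0.042, -0.113, -3, 14.8, -24, -0.094, 0.042, -0.113, -3, 14.8, -24, -0.094, 0.042, -0.113, -3, 14.8, -24])

```text
time: 16.82
tool_pos: [562.9, -249.4, 149.8]
tool_rot: [0.256, 0.967, -0.001, -0.001]
ft_force: [0.5, 0.6, -0.6]
width: -0.2
grasp_force: 0.0
```

Run:
```python
from h import *
look('w6'); force(0)
```

```text
crop 221 124
blob 274.7 164.1 2434 [ 498.2 -252.1   42. ] from axis: r 14.0 router angle 212.8
blob 298.9 165.1 2333 [ 507.  -238.1   42. ] from axis: r 14.7 router angle 142.5
blob 287.2 180.1 1330 [ 512.2 -251.9   32. ] from axis: r 0.0 router angle 97.3
blob 266.2 187.1 2368 [ 508.6 -265.7   42. ] from axis: r 14.2 router angle 287.2
blob 305.5 187.0 2161 [ 522.1 -241.8   42. ] from axis: r 14.1 router angle 77.2
t 16.875 F out 0.13 F along push 0.66 Fz -0.63 r 50.31 ang -145.09 z 150.68
```

Request:
arm_command(targets=[0, -0.03, 0, 0, 0, 0, 0, -0.06, 0, 0, 0, 0, 0, -0.06, 0, 0, 0, 0, 0, -0.06, 0, 0, 0, 0])

```text
time: 17.38
tool_pos: [533.1, -301.1, 151.9]
tool_rot: [0.257, 0.967, -0.001, -0.0]
ft_force: [-0.1, 0.7, 0.4]
width: 0.3
grasp_force: 0.0
```

Run:
```python
from h import *
look('w7'); force(0)
cv2.imwrite('pics/c6.png',np.hstack([cv2.imread('pics/w6c.png'),cv2.imread('pics/w7c.png')]))
```

```text
crop 307 124
blob 360.5 164.0 2425 [ 498.  -252.8   42. ] from axis: r 14.3 router angle 215.2
blob 383.2 165.0 2295 [ 506.3 -239.5   42. ] from axis: r 13.7 router angle 147.3
blob 369.5 179.9 1304 [ 512.3 -251.9   32. ] from axis: r 0.1 router angle 7.7
blob 351.8 186.8 2325 [ 508.8 -265.4   42. ] from axis: r 14.0 router angle 287.6
blob 386.9 186.7 2123 [ 520.9 -244.    42. ] from axis: r 11.8 router angle 73.9
t 17.425 F out 0.59 F along push 0.68 Fz -0.51 r 53.35 ang -214.82 z 151.62
```

View pics/c6.png

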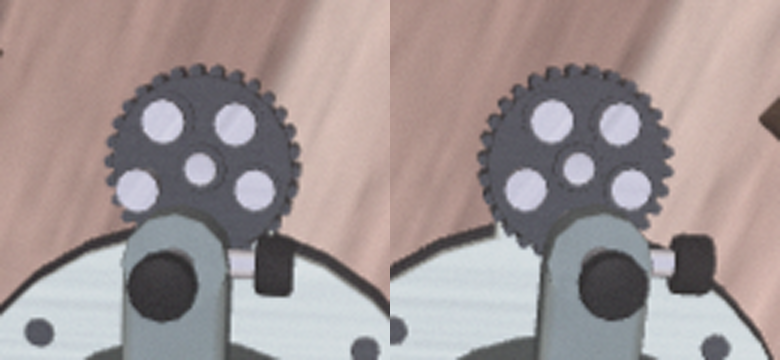

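Both views show the four visible screws clear of the boss; the fifth, under the rod, is hidden. I'll triangulate their heights and the rod cap.

Run:
```python
from h import *
a,b=load('w6'),load('w7')
for n,p,q in [('UL',(274.7,164.1),(360.5,164)),('UR',(298.9,165.1),(383.2,165)),('L',(266.2,187.1),(351.8,186.8)),('R',(305.5,187),(386.9,186.7)),('ctr',(287.2,180.1),(369.5,179.9))]:
    x,e=tri(ray(a,*p),ray(b,*q)); v=x[:2]-C; print(n,x.round(1),round(e[0],2),'router ang',round((np.degrees(np.arctan2(v[1],v[0]))-FR+180)%360,1))
print('cap',tri(ray(a,221+162/3,124+286/3),ray(b,307+(612-390)/3,124+286/3)))
# move above the cap, vertical
rod=np.array([*(C-14*np.array([np.cos(np.radians(FR)),np.sin(np.radians(FR))])),0]); print(rod)
T=pose(-14,0,115,0); T2=pose(-14,0,101,0); rows(here(),[T,T2])
```

```text
UL [ 498.2 -252.6   39.1] 0.02 router ang 214.7
UR [ 507.3 -238.8   35.3] 0.03 router ang 142.5
L [ 508.6 -265.4   43. ] 0.01 router ang 286.8
R [ 523.2 -243.1   30.9] 0.02 router ang 70.6
ctr [ 512.3 -251.9   31.9] 0.04 router ang 25.1
cap (array([ 524.22086919, -259.56802149,   96.73875844]), [np.float64(0.1366680324967862), np.float64(0.1366680324968373)])
[ 524.0984977  -259.27738114    0.        ]
0.0286, 0.0316, 0.0366 , -0.1, -0.0, 2.1
0.0286, 0.0316, 0.0506 , -0.1, -0.0, 2.1
```

The visible heights are 32, 36, 40 and 44 going round, so the 48 mm step is under the rod. Now I'll push the rod from above.

Request:
arm_command(targets=[0.015, 0.016, 0, 0, 0, 1, 0.0286, 0.0316, 0, 0, 0, 2, 0.0286, 0.0316, 0.025, 0, 0, 2, 0.0286, 0.0316, 0.045, 0, 0, 2, 0.0286, 0.0316, 0.05, 0, 0, 2, 0.0286, 0.0316, 0.05, 0, 0, 2, 0.0286, 0.0316, 0.05, 0, 0, 2])

```text
time: 18.3
tool_pos: [524.7, -260.8, 101.5]
tool_rot: [0.273, 0.962, -0.001, -0.0]
ft_force: [-0.3, 0.3, 0.0]
width: -0.0
grasp_force: 0.0
```

Request:
arm_command(targets=[0, 0, 0.001, 0, 0, 0, 0, 0, 0.002, 0, 0, 0, 0, 0, 0.002, 0, 0, 0])

```text
time: 18.68
tool_pos: [524.4, -260.4, 99.0]
tool_rot: [0.273, 0.962, -0.001, -0.001]
ft_force: [1.0, -0.0, 0.1]
width: 0.1
grasp_force: 0.2
```

Request:
arm_command(targets=[0, 0, 0.001, 0, 0, 0, 0, 0, 0.002, 0, 0, 0, 0, 0, 0.002, 0, 0, 0])

```text
time: 19.05
tool_pos: [524.4, -260.4, 96.8]
tool_rot: [0.273, 0.962, -0.001, -0.001]
ft_force: [-0.4, -0.3, 1.0]
width: -0.5
grasp_force: 0.7
```

Request:
arm_command(targets=[0, 0, 0.001, 0, 0, 0, 0, 0, 0.0015, 0, 0, 0, 0, 0, 0.0015, 0, 0, 0])

```text
time: 19.42
tool_pos: [524.3, -260.4, 95.3]
tool_rot: [0.273, 0.962, -0.001, -0.001]
ft_force: [0.3, -0.6, 1.5]
width: -0.1
grasp_force: 0.7
```

Request:
arm_command(targets=[0, 0, 0.001, 0, 0, 0, 0, 0, 0.001, 0, 0, 0])

```text
time: 19.68
tool_pos: [524.3, -260.3, 94.2]
tool_rot: [0.273, 0.962, -0.001, -0.001]
ft_force: [0.3, -2.4, 1.2]
width: -0.2
grasp_force: 0.7
```

Request:
arm_command(targets=[0, 0, 0.0007, 0, 0, 0, 0, 0, 0.0007, 0, 0, 0])

```text
time: 19.92
tool_pos: [524.3, -260.3, 93.5]
tool_rot: [0.273, 0.962, -0.001, -0.001]
ft_force: [0.6, -1.0, 0.8]
width: 0.0
grasp_force: 0.8
```

Request:
arm_command(targets=[0, 0, 0.0005, 0, 0, 0, 0, 0, 0.0005, 0, 0, 0])

```text
time: 20.18
tool_pos: [524.2, -260.3, 93.0]
tool_rot: [0.273, 0.962, -0.001, -0.001]
ft_force: [0.2, -0.8, 1.2]
width: 0.0
grasp_force: 0.8
```

Request:
arm_command(targets=[0, 0, 0.0005, 0, 0, 0, 0, 0, 0.0005, 0, 0, 0])

```text
time: 20.42
tool_pos: [524.3, -260.3, 92.9]
tool_rot: [0.273, 0.962, -0.001, -0.001]
ft_force: [-0.7, 0.3, 4.4]
width: 0.4
grasp_force: 2.5
```

Request:
arm_command(targets=[0, 0, 0.0005, 0, 0, 0, 0, 0, 0.0005, 0, 0, 0])

```text
time: 20.68
tool_pos: [524.4, -260.4, 92.9]
tool_rot: [0.273, 0.962, -0.001, -0.001]
ft_force: [-1.3, 1.3, 8.0]
width: 0.0
grasp_force: 3.8
```

The rod stopped hard at 92.9 mm, with the force rising from about 1 N to 8 N, so it is seated. I'll retract and check.

Request:
arm_command(targets=[0, 0, -0.004, 0, 0, 0, 0, 0, -0.03, 0, 0, 0, -0.02, 0.03, -0.07, 0, 0, 0, -0.02, 0.03, -0.07, 0, 0, 0, -0.02, 0.03, -0.07, 0, 0, 0, -0.02, 0.03, -0.07, 0, 0, 0])

```text
time: 21.42
tool_pos: [555.7, -244.7, 159.9]
tool_rot: [0.274, 0.962, -0.0, -0.003]
ft_force: [0.1, 0.8, -0.2]
width: 0.0
grasp_force: 0.0
```

Run:
```python
from h import *
look('w8'); force(0)
```

```text
crop 220 136
blob 274.2 177.5 2156 [ 498.3 -252.1   42. ] from axis: r 13.9 router angle 212.7
blob 297.2 177.4 2087 [ 507. -238.   42.] from axis: r 14.9 router angle 142.4
blob 286.6 191.9 1184 [ 512.3 -251.9   32. ] from axis: r 0.1 router angle 20.5
blob 304.2 197.8 1944 [ 522.  -241.6   42. ] from axis: r 14.2 router angle 78.0
blob 224.8 203.4 1026 [ 494.9 -296.9   32. ] from axis: r 48.2 router angle 280.7
blob 266.8 199.6 2128 [ 508.7 -265.7   42. ] from axis: r 14.2 router angle 287.6
t 21.475 F out -0.57 F along push -0.25 Fz -0.51 r 44.23 ang -139.04 z 160.18
```

View pics/w8c.png

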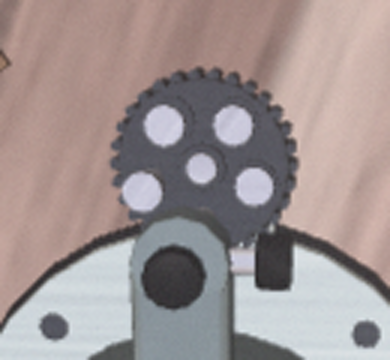

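The turret still sits on the same detent with its axis unmoved. The rod cap, now at crop (173,277), is lower and seated, and the robot is clear, so I'm handing in.

```bash
python3 -c "
from station import order; print(order.finish_job())"
```

```text
the job is handed in; nothing more can be done
None
```

I turned the turret two clicks clockwise so its highest step is under the depth rod, pushed the rod down until it stopped on that step at about 93 mm, and handed the job in at about 21 s with the arm clear; the turret's axis measured the same before and after.

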